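# Check a cartridge clamp with a taper gauge

### The arm

A 7-joint arm with a two-finger parallel gripper is mounted at the origin on the work surface. World frame = base frame: x ahead of the robot, y to its left, z up, the work surface at z = 0. Lengths are in m, angles in rad, forces in N, time in s.
With the tool pointing down it reaches from about 0.4 to 0.875 m from the base axis. Payload 6.5 kg.
Tool frame: the origin (TCP) lies on the centre line of the jaws, within the pads' length; the fingertips stand 22 mm ahead of it and the grasp point (between the pads) lies 3 mm ahead of it (ctrl.tcp_to_tips is the distance from the TCP to the fingertips, in m); z points along the fingers, y is the line along which they close (so a half turn about z gives the same grasp; the last joint's range is limited). The gripper opens to 88 mm and grips with 3 to 60 N. Pads are 18 mm wide; open, the fingers measure 123 mm over their backs; the gripper's body (75 mm by 187 mm) begins 45 mm behind the grasp point.
Start: joints at [1.24, 0.536, -0.004, 1.538, 0.003, 1.067, -0.071], TCP at [0.17, -0.627, 0.261] pointing down, gripper open.
Joint ranges: [-2.7, 2.7], [-0.37, 2.16], [-1.27, 1.26], [0.24, 2.4], [-1.31, 4.45], [0.19, 1.91], [-2.76, 2.76]. Speed limits (rad/s): [2.39, 2.39, 3.14, 3.14, 3.14, 3.14, 3.14].

### API

Orientations are given as a unit quaternion [x, y, z, w].
In Python, from plant import ctrl gives the robot as it stands.
- The arm moves only by the shell command python3 -m jog 'ROWS' [FORCE]. ROWS is JSON, a list that holds one entry, the list of rows, each a list of 5 numbers: the finger opening in mm, from 0 to 88.1, then the shift along the world's x, y, z in units of 40 mm (1.0 is 40 mm), then the turn about the world's z in units of 6 degrees (1.0 is 6 degrees). A call has 1 to 12 rows; each row shifts and turns the commanded pose from where the row before left it; what a row does not reach is not made up. A row lasts 1/12 s, in which the tool goes at most 41.7 mm and 7.16 degrees, less where a joint would pass 70% of its speed; a pose out of reach is approached as far as the arm can. A call is refused whole if a number of a shift passes 1 or a number of a turn 1, either way. A call with a gripper value outside its range is refused whole. The fingers move at their own pace and stop on an object; FORCE is the grip in N (left out, the last holds). Time passes only in rows, so rows that do not move let the fingers close. It gives the time, the measured TCP pose, the force, the opening and the grip force at its end, in the units of the state.
- ctrl.read_state(): the state, without advancing time (a new reading comes with each control period).
- ctrl.camera(name): name is "side" or "top"; returns a dict with "frame" (480x640x3 uint8, red, green, blue), "fov_y" (degrees; the focal length in pixels is half the picture's height over the tangent of half this angle, whatever the lens; pixels are square), "cx", "cy" (the principal point, pixels), "dist" ([k1, k2, p1, p2, k3] as OpenCV has them; the pictures are not rectified), "origin" and "orientation" of the camera in the world. Camera axes: x right, y up, looking along -z (the intrinsics and any distortion apply to the point x, -y, -z); pixel columns grow to the right and rows downward; lengths in m; the calibration is good to about 2 mm. A picture is of the moment at which its call begins. There is no depth.
- ctrl.hand_in(): hands the job in; it is judged then, once.
The state is a dict: "time": time; "joints": joint angles; "qd": joint speeds; "joint_efforts": joint torques, N m; "position": TCP position; "tool_rot": TCP orientation; "force": force on the tool from outside, world axes, zero at the start; "torque": the same for the moment, N m; "opening": finger opening in m; "gripper_force": force on a finger pad.
Only numpy, scipy, OpenCV 4.12 (cv2) and the standard library are available. Lean on these libraries where they do the work, as an engineer would, in place of code of your own. Each camera call takes 0.05 s, during which the arm holds its last target. There are 200 camera calls.

### The job

Check the gap of the cartridge clamp: lift the taper gauge out of its stand, turn it so that its pointer tab faces the ridge mark on the fixed stop, and slide its blade straight down between the two plates, its flat face on the stop, until it drags snugly, with the sprung plate pushed back about 2 mm. Finish there, still gripping the upright gauge so the blade stays at that depth; do not jam the sprung plate against the end of its travel, keep the fingers off the clamp at the end, and leave the other labware alone.

Things in the scene. Friction and masses are not known exactly. Their poses are not given: they have to be found in the camera images.
- gauge: taper gauge, loose, 85-170 g, upright in the stand, collar on its top. Origin: on the axis, underside of the round steel collar (36 mm dia, 5 thick). Above it a grey handle 26 mm in x, 24 in y, z 5 to 41 mm: grip across its y faces. A steel pointer tab, 6 mm wide, at collar height, points to the gauge's own -x, to 32 mm from the axis. The blade hangs below (see gauge_tip)
- gauge_tip (a point): middle of the blade's tip, at gauge x = -2.5, z = -60 mm. The steel blade is 60 mm long, 14 mm wide in y, tapered in x: its flat face is at gauge x = -3.5 mm all along (tab side), its sloping face runs from x = -1.5 mm at the tip (2 mm thick) to +6 mm at the collar (9.5 mm thick), 1 mm per 8 mm of length
- gauge_tab (a point): a point on the gauge's pointer tab, 26 mm from the gauge's axis towards its own -x, 2.5 mm above the collar's underside
- stand: black block 70 x 70 mm, 72 mm tall, fixed; origin under its centre. A 25 mm wide, 66 mm deep hole in its top takes the gauge's blade
- clamp: cartridge clamp, fixed: aluminium bed 130 x 80 mm, 14 thick (x -62 to 68 mm); origin on its underside below the sprung plate's resting face. The upright sprung plate (44 mm wide in y, 10 thick, top z = 85 mm) has its face at clamp x = 0 at rest and yields to clamp +x; black spring housing behind it, top z = 64 mm. The gap on its -x side opens upwards, 71 mm deep
- stop: fixed aluminium stop on the same bed, same yaw, 44 mm wide, top z = 85 mm, 32 mm thick at the top; its upright face (own x = 0) looks to clamp +x, parallel to the sprung plate, 3.5 to 6 mm from it (varies). Origin at the foot of the face, z = 0; back towards own -x. Both plates' top edges at the gap have a 5 mm 45-degree bevel as lead-in
- stop_edge (a point): top of the stop's face plane, mid width, z = 85 mm (the bevel cuts the real edge there)
- gap_edge (a point): the same point for the sprung plate at rest: top of its face plane, mid width, z = 85 mm; the gap is the distance from stop_edge to gap_edge
- stop_mark (a point): the ridge mark (a dark steel ridge 16 x 3 mm, 2 mm high) on top of the stop, 22.5 mm behind its face; with the blade's flat face on the stop the gauge's tab lies right above it
- sprung_plate (a joint): how far the sprung plate is pushed back, m: 0 at rest, 0.005 at the end of its travel; spring 4 N per mm without preload. At 2 mm back the blade is squeezed with about 8 N and sliding it on takes about 6 to 12 N of downward push beyond its own weight
- tip_box: bystander: yellow pipette-tip box, 85 x 120 x 50 mm, loose; origin under its centre
- reagent: bystander: small capped jar, 48 mm diameter, 85 mm tall, loose; origin under its centre
- cold_rack: bystander: blue tube rack, 120 x 80 x 40 mm with tube caps 12 mm higher, loose; origin under its centre
There are look-alikes about, which are no part of the job. Leave any brown or pink look-alike of the gauge alone.

How it is judged:
By the outcome, as a careful person would: the job done as asked, in the order asked, and still so for the second after the job is handed in, while the arm keeps its last pose, push and grip.
It also fails if it takes over 45 s, if anything falls off the work surface, if the arm or the gripper's body presses on something with over 40 N, if the wrist force passes 120 N, or if a joint passes its speed limit or range.

## Working session

There is one attempt and no reset: what is moved stays moved. The work goes in short steps, Python scripts to look and compute and a shell command to move; the robot and the scene stay as the last step left them, time stands still between calls to the robot, and variables do not carry over. Pictures are saved under pics/ and viewed, at most 10 in all, crops included, and the job is handed in when it is done.

```bash
mkdir -p pics; ls; cat > h.py <<'E'
import numpy as np, cv2
from scipy.spatial.transform import Rotation as R
from plant import ctrl
def cam(n):
    c=ctrl.camera(n); f=240/np.tan(np.radians(c["fov_y"])/2)
    c["K"]=np.array([[f,0,c["cx"]],[0,f,c["cy"]],[0,0,1]]); c["d"]=np.array(c["dist"],float)
    c["Rm"]=R.from_quat(c["orientation"]).as_matrix() if np.size(c["orientation"])==4 else np.array(c["orientation"])
    c["o"]=np.array(c["origin"]); return c
def ray(c,uv):
    p=cv2.undistortPoints(np.array(uv,float).reshape(-1,1,2),c["K"],c["d"])[:,0]
    return np.c_[p[:,0],-p[:,1],-np.ones(len(p))]@c["Rm"].T
def plane(c,uv,z):
    r=ray(c,uv); return c["o"]+r*((z-c["o"][2])/r[:,2])[:,None]
def proj(c,P):
    q=(np.atleast_2d(P)-c["o"])@c["Rm"]; q=q*[1,-1,-1]
    return cv2.projectPoints(q,np.zeros(3),np.zeros(3),c["K"],c["d"])[0][:,0]
def tri(c1,u1,c2,u2):
    A=np.zeros((3,3));b=np.zeros(3)
    for c,u in((c1,u1),(c2,u2)):
        r=ray(c,u)[0]; r/=np.linalg.norm(r); M=np.eye(3)-np.outer(r,r); A+=M; b+=M@c["o"]
    return np.linalg.solve(A,b)
def save(c,n,box=None,s=1):
    f=c["frame"][:,:,::-1]
    if box: x0,y0,x1,y1=box; f=f[y0:y1,x0:x1]
    cv2.imwrite("pics/"+n,cv2.resize(f,None,fx=s,fy=s,interpolation=cv2.INTER_CUBIC))
E
python3 - <<'E'
from h import *
for n in("top","side"):
    c=cam(n); save(c,n+"0.png"); print(n,c["o"],c["Rm"].round(3).tolist(),c["K"][0,0],c["cx"],c["cy"],c["d"])
print(ctrl.read_state())
E
```

```text
pics
top [0.41362756 0.10551009 1.07863813] [[0.0, 0.99, -0.143], [-1.0, 0.0, 0.001], [0.001, 0.143, 0.99]] 474.98684151353666 326.5840381355504 248.79776179368963 [-0.10629769  0.          0.          0.          0.        ]
side [ 0.1442657  -0.49675891  0.50525213] [[0.813, 0.284, -0.508], [-0.582, 0.396, -0.71], [-0.001, 0.873, 0.487]] 441.59679710885575 312.764265530616 236.21965365369735 [-0.09517402  0.          0.          0.          0.        ]
{'time': 0.1, 'joints': array([ 1.23981316,  0.53707188, -0.00442702,  1.53873282,  0.00259458,
        1.06731454, -0.07122407]), 'qd': array([-2.28599546e-03, -9.84976804e-04, -3.58242917e-05, -1.91772091e-03,
       -1.41479305e-03, -8.76940893e-04,  8.14548502e-04]), 'joint_efforts': array([ 2.57017549e-03, -5.72072732e+01,  9.93687250e-01, -2.52224761e+01,
       -5.61896700e-02,  1.34558341e-02,  6.89245098e-05]), 'position': array([ 0.16995821, -0.62686332,  0.25995497]), 'tool_rot': array([ 9.91246434e-01,  1.32022458e-01, -1.56593280e-04, -7.44136950e-04]), 'force': array([-0.18008994,  0.00773148,  0.25782079]), 'torque': array([-0.00806076, -0.01398258,  0.01263349]), 'gripper_force': 0.0, 'opening': 0.08846936879791455}
```

View pics/top0.png

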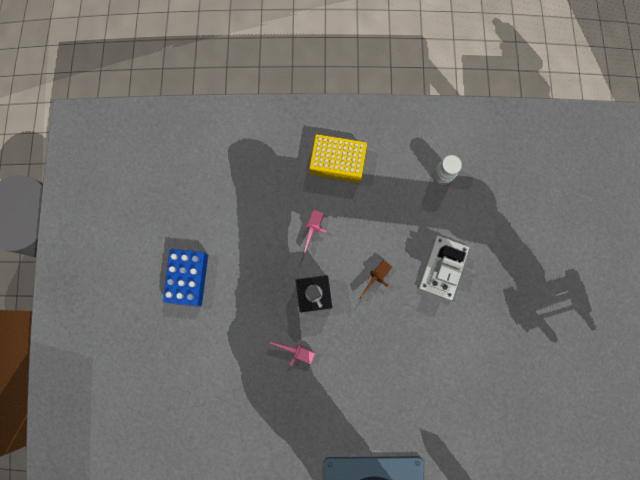

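View pics/side0.png

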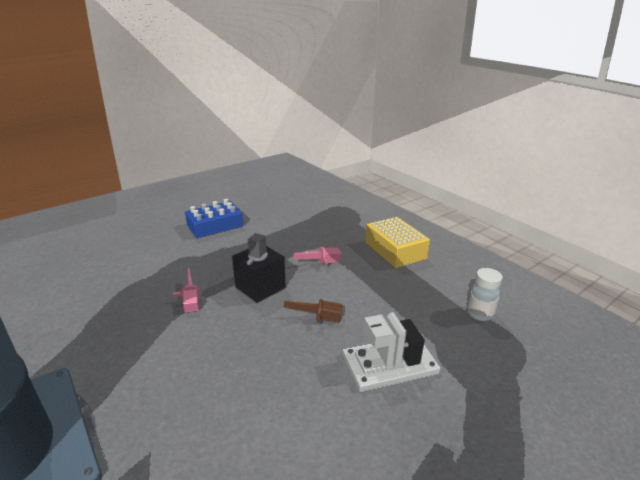

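The top view shows the grey gauge upright in the black stand at (315,293), the clamp at (445,268), pink look-alikes at (313,230) and (300,353), and a brown one at (378,275). In the side view the gauge is at (258,250) and the clamp at (390,345). Only the grey upright gauge in the stand fits the description. I'll confirm with one enlarged composite crop.

```bash
python3 - <<'E'
from h import *
t=cam("top"); s=cam("side")
def cr(c,x,y,w,h): return cv2.resize(c["frame"][y:y+h,x:x+w,::-1],(400,300),interpolation=cv2.INTER_CUBIC)
a=np.vstack([np.hstack([cr(t,290,266,52,39),cr(t,400,225,100,75)]),np.hstack([cr(s,218,225,80,60),cr(s,335,300,120,90)])])
cv2.imwrite("pics/crop0.png",a)
E
```

```text
(no output)
```

View pics/crop0.png

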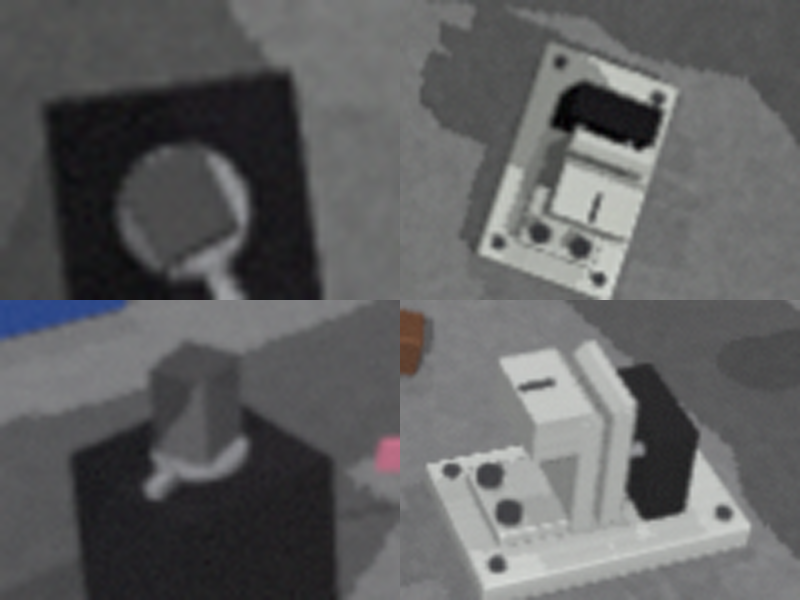

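The crop confirms it: the grey gauge in the stand has a round steel collar, with its tab pointing to the lower right in the top view. The clamp shows the ridge mark on the stop at top crop (596,208), four bed screws, and the gap between the two plates. Next I'll measure these.

```bash
cat > m.py <<'E'
from h import *
def blobs(c,box,thr,amin,amax,inv=True,s=8):
    x0,y0,x1,y1=box
    g=cv2.cvtColor(c["frame"][y0:y1,x0:x1],cv2.COLOR_RGB2GRAY)
    g=cv2.resize(g,None,fx=s,fy=s,interpolation=cv2.INTER_CUBIC)
    m=((g<thr) if inv else (g>thr)).astype(np.uint8)
    n,l,st,ce=cv2.connectedComponentsWithStats(m)
    return [((ce[i]+.5)/s-.5+[x0,y0],st[i,4]/s/s,l==i) for i in range(1,n) if amin<st[i,4]/s/s<amax]
E
python3 - <<'E'
from m import *
t=cam("top"); s=cam("side")
print("top clamp");
for p,a,_ in blobs(t,(418,232,472,302),110,2,60): print(p.round(2),round(a,1),plane(t,p,.015)[0,:2].round(4))
print("top mark",[(p.round(2),a) for p,a,_ in blobs(t,(440,268,456,284),150,1,40)])
print("side mark",[(p.round(2),a) for p,a,_ in blobs(s,(368,318,388,332),150,1,40)])
print("side screws",[(p.round(2),round(a,1),plane(s,p,.015)[0,:2].round(4)) for p,a,_ in blobs(s,(345,340,440,388),110,2,30)])
g=cv2.cvtColor(t["frame"],cv2.COLOR_RGB2GRAY)
print(g[281:306,302:326])
E
```

```text
top clamp
[439.61 240.05] 12.0 [ 0.5875 -0.154 ]
[469.5  249.97] 2.3 [ 0.5647 -0.2225]
[467.43 256.93] 2.6 [ 0.5487 -0.217 ]
[468.86 264.15] 34.8 [ 0.5321 -0.2196]
[431.72 273.54] 2.0 [ 0.5109 -0.1334]
[448.25 276.74] 6.1 [ 0.5035 -0.171 ]
[430.33 279.81] 3.7 [ 0.4967 -0.1298]
[434.31 282.57] 24.5 [ 0.4905 -0.1387]
[444.29 286.21] 26.2 [ 0.4821 -0.1613]
[424.15 285.17] 7.6 [ 0.4846 -0.1154]
[458.41 289.53] 16.4 [ 0.4745 -0.1934]
[449.15 294.28] 7.6 [ 0.4639 -0.1718]
[453.52 299.49] 6.2 [ 0.4522 -0.1814]
top mark [(array([453.17, 268.41]), np.float64(9.421875)), (array([448.28, 276.66]), np.float64(14.625)), (array([444.76, 281.66]), np.float64(30.109375))]
side mark [(array([386.31, 319.36]), np.float64(9.8125)), (array([375.55, 325.09]), np.float64(29.03125)), (array([368.93, 329.09]), np.float64(15.5))]
side screws [(array([350.05, 350.7 ]), np.float64(14.7), array([ 0.489 , -0.1149])), (array([431.63, 363.4 ]), np.float64(13.1), array([ 0.5714, -0.2096])), (array([363.66, 378.89]), np.float64(15.7), array([ 0.4678, -0.1714]))]
[[ 17  20  19  22  20  18  17  20  22  15  25  25  25 
[... 1771 characters left out ...]
22  20  18  22  42  78  94  80  71  63  58  90 112 135 140 131  99
   51  28  26  21  26  25]
 [ 26  20  19  23  17  22  41  72  84  66  77  79 114 127 137 131 125  89
   40  24  28  27  24  27]
 [ 22  17  21  20  17  19  17  39  48  52  92  88  96  98 100 122 124  90
   46  27  27  27  26  24]
 [ 20  20  17  12  17  24  12  22  21  32  59  55  50  48  59 124 138 129
   84  38  22  27  25  27]
 [ 21  26  21  22  21  19  18  19  22  20  26  25  28  23  33  94 146 146
   99  48  27  20  30  30]
 [ 22  17  15  15  22  20  20  24  23  20  22  22  25  20  22  60 142 153
  139  97  40  32  24  28]
 [ 23  20  22  19  21  21  16  16  18  19  26  22  22  23  26  36 106 149
  156 138  65  31  29  29]]
```

```bash
python3 - <<'E'
from m import *
t=cam("top"); s=cam("side")
mt=np.array([448.28,276.7]); ms=np.array([375.55,325.09])
# refine mark in side: contrast threshold
g=cv2.cvtColor(s["frame"],cv2.COLOR_RGB2GRAY); print(g[318:334,366:388])
print("mark tri",tri(t,mt,s,ms),"top pl",plane(t,mt,.087),"side pl",plane(s,ms,.087))
# handle top in the top view
x0,y0=298,278; g=cv2.cvtColor(t["frame"],cv2.COLOR_RGB2GRAY)[y0:315,x0:330]
G=cv2.resize(g,None,fx=8,fy=8,interpolation=cv2.INTER_CUBIC)
m=((G>55)&(G<84)).astype(np.uint8); m=cv2.morphologyEx(m,cv2.MORPH_OPEN,np.ones((25,25)))
pt=cv2.findNonZero(m)[:,0]; r=cv2.minAreaRect(pt); b=(cv2.boxPoints(r)+.5)/8-.5+[x0,y0]
B=plane(t,b,.113)[:,:2]; print("handle rect",r[1],B.mean(0),[ (np.linalg.norm(B[i]-B[i-1]),np.degrees(np.arctan2(*(B[i]-B[i-1])[::-1]))) for i in range(4)])
# tab
for thr in(70,90):
    m=(G>thr).astype(np.uint8)
    rows=[]
    for v in range(8*24,8*31):
        q=np.nonzero(m[v])[0]
        if len(q)>8: rows.append(((q.mean()+.5)/8-.5+x0,(v+.5)/8-.5+y0,len(q)/8))
    rows=np.array(rows); print(rows[::6].round(2))
    P=plane(t,rows[:,:2],.077)[:,:2]
    k=(rows[:,1]>302.5)&(rows[:,1]<305.5); vx,vy,px,py=cv2.fitLine(P[k].astype(np.float32),2,0,.01,.01).ravel(); print("tab dir",np.degrees(np.arctan2(vy,vx)),px,py)
g=cv2.cvtColor(s["frame"],cv2.COLOR_RGB2GRAY); np.set_printoptions(linewidth=200); print(g[234:266,242:274])
E
```

```text
[[196 197 196 195 196 197 198 199 197 197 198 196 196 198 198 199 193 176
  156 136 131 135]
 [195 199 198 196 198 197 197 198 199 198 196 197 199 198 197 198 197 190
  172 148 135 131]
 [190 197 199 198 198 198 197 199 197 198 199 197 198 198 201 196 197 195
  186 165 145 132]
 [174 193 198 198 197 198 197 198 198 196 200 198 197 197 197 198 198 198
  196 181 145 135]
 [146 173 194 198 198 199 198 197 197 197 197 197 196 192 193 194 195 198
  196 191 163 146]
 [133 149 190 198 197 196 197 191 191 194 191 186 165 144 153 174 193 198
  197 196 187 164]
 [131 137 175 195 195 191 184 154 136 130 125 120 107  93 105 145 190 197
  199 198 193 177]
 [130 129 148 186 168 131 120  99  89  84  80  81  87  94 112 146 190 195
  196 195 193 178]
 [130 131 137 164 135  93  84  88  94 106 118 123 154 173 173 185 196 197
  195 196 196 194]
 [130 128 131 143 162 146 133 161 175 179 181 181 189 196 193 194 196 197
  198 196 196 197]
 [130 133 130 136 163 183 184 192 195 197 196 196 196 196 197 197 196 197
  196 196 198 198]
 [130 130 130 130 143 171 194 199 197 195 198 198 197 196 197 197 196 198
  1
[... 860 characters left out ...]
5.99194083448172))]
[[316.19 301.56   6.62]
 [318.38 302.31   4.  ]
 [318.69 303.06   3.88]
 [319.12 303.81   4.25]
 [319.56 304.56   4.38]
 [319.81 305.31   4.12]
 [319.88 306.06   3.5 ]
 [314.7  306.81   3.25]
 [298.06 308.31   1.12]]
tab dir 28.58086 0.4412289 0.119631626
[[317.88 301.56   3.25]
 [318.31 302.31   3.38]
 [318.62 303.06   3.25]
 [319.06 303.81   3.62]
 [319.56 304.56   3.88]
 [319.81 305.31   3.62]
 [319.88 306.06   3.  ]
 [319.56 306.81   1.62]]
tab dir 29.21982 0.44122884 0.119713604
[[129 126 127 ...  93  91  92]
 [128 126 126 ...  91  93  90]
 [127 125 127 ...  90  90  89]
 ...
 [ 36  37  37 ...  34  33  30]
 [ 35  35  35 ...  29  33  32]
 [ 36  31  35 ...  36  32  30]]
```

```bash
python3 - <<'E'
from m import *
s=cam("side"); print(plane(s,[[257.4,236.6]],.113), proj(s,[[.4641,.1326,.113]]))
st=ctrl.read_state(); p=st["position"]; print(st["time"],p,(np.array([.4645,.132])-p[:2])/.04, (.102-p[2])/.04)
E
```

```text
[[0.47039833 0.13243216 0.113     ]] [[254.3228294  237.55004966]]
0.45 [ 0.17007717 -0.62729423  0.26064182] [ 7.36057083 18.98235568] -3.9660455613023977
```

```bash
python3 -m jog '[[[88,0.5,0.8,0,0.16],[88,0.5,0.8,0,0.16],[88,0.5,0.8,0,0.16],[88,0.5,0.8,0,0.16],[88,0.5,0.8,0,0.16],[88,0.5,0.8,0,0.16],[88,0.5,0.8,0,0.16],[88,0.5,0.8,0,0.16],[88,0.5,0.8,0,0.16],[88,0.5,0.8,0,0.16],[88,0.5,0.8,0,0.16],[88,0.5,0.8,0,0.16]]]' && python3 -m jog '[[[88,0.12,0.85,0,0.1],[88,0.12,0.85,0,0],[88,0.12,0.85,0,0],[88,0.12,0.85,0,0],[88,0.12,0.85,0,0],[88,0.12,0.85,0,0],[88,0.12,0.85,0,0],[88,0.12,0.85,0,0],[88,0.12,0.85,0,0],[88,0.12,0.85,0,0],[88,0.12,0.85,0,0],[88,0,0,0,0]]]'
python3 - <<'E'
from m import *
st=ctrl.read_state(); p=st["position"]; print(R.from_quat(st["tool_rot"]).as_matrix().round(3)); print(st["time"],p,(np.array([.466,.132])-p[:2])/.04, (.102-p[2])/.04,st["joints"])
save(cam("side"),"s1.png")
E
```

```text
time: 1.45
position: [0.4108, -0.2418, 0.2611]
tool_rot: [0.973, 0.231, 0.0, 0.0]
force: [1.2, 0.7, -0.8]
opening: 0.0881
gripper_force: 0.0
time: 2.45
position: [0.4631, 0.1381, 0.2615]
tool_rot: [0.971, 0.24, 0.002, -0.002]
force: [0.6, 0.5, -0.6]
opening: 0.0879
gripper_force: 0.0
[[ 0.885  0.466  0.002]
 [ 0.466 -0.885  0.005]
 [ 0.004 -0.003 -1.   ]]
2.45 [0.46307618 0.13811983 0.26149405] [ 0.07309542 -0.15299587] -3.987351275583252 [ 0.03670645  0.29005014 -0.49217443  1.94679723  0.16389749  0.94022172
 -1.62050337]
```

View pics/s1.png

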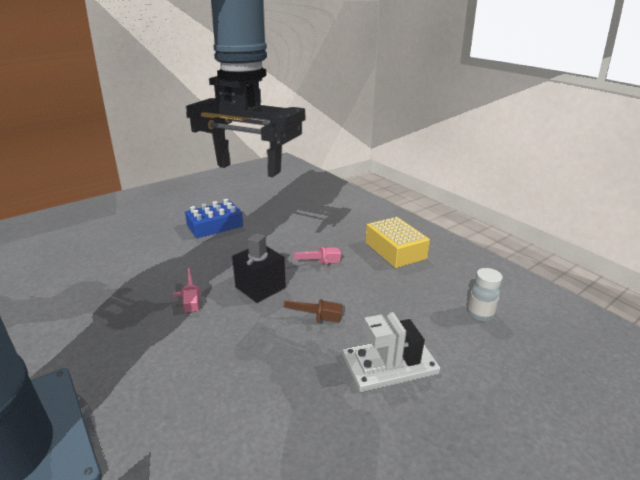

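The gripper, at (247,140), is above the stand with its finger line aligned to the handle. I'll descend and grip.

```bash
python3 -m jog '[[[60,0.07,-0.15,-0.5,-0.1],[60,0,0,-0.7,0],[60,0,0,-0.7,0],[60,0,0,-0.7,0],[60,0,0,-0.6,0],[60,0,0,-0.5,0],[60,0,0,-0.29,0],[60,0,0,0,0],[60,0,0,0,0]]]' 30 && python3 -m jog '[[[15,0,0,0,0],[15,0,0,0,0],[15,0,0,0,0],[15,0,0,0,0],[15,0,0,0,0],[15,0,0,0,0],[15,0,0,0,0],[15,0,0,0,0]]]' 30
```

```text
time: 3.25
position: [0.4658, 0.1241, 0.1013]
tool_rot: [0.973, 0.231, -0.0, 0.0]
force: [0.8, 0.2, -0.2]
opening: 0.06
gripper_force: 0.0
time: 3.92
position: [0.4657, 0.1255, 0.1016]
tool_rot: [0.973, 0.231, 0.0, -0.0]
force: [-2.3, 2.3, 6.5]
opening: 0.0234
gripper_force: 30.0
```

```bash
python3 -m jog '[[[15,0,0,0.3,0],[15,0,0,0.5,0],[15,0,0,0.6,0],[15,0,0,0.6,0],[15,0,0,0.6,0],[15,0,0,0.3,0],[15,0,0,0,0],[15,0,0,0,0]]]' 45
python3 - <<'E'
from h import *
a=cam("side"); t=cam("top"); 
f=cv2.resize(a["frame"][110:290,170:340,::-1],(510,540),interpolation=cv2.INTER_CUBIC); cv2.imwrite("pics/s2.png",f)
E
```

```text
time: 4.58
position: [0.4658, 0.1243, 0.217]
tool_rot: [0.973, 0.231, 0.0, 0.0]
force: [-0.3, -0.2, -1.9]
opening: 0.024
gripper_force: 45.0
```

View pics/s2.png

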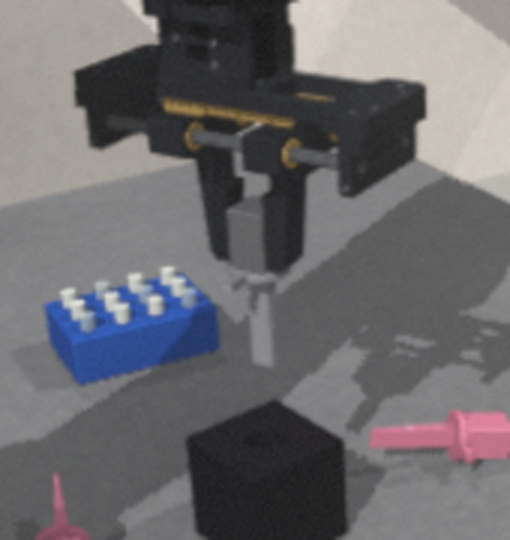

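The gauge hangs upright in the jaws at crop (255,270), with the blade clear of the stand. Next I'll carry it over the clamp and turn it.

```bash
python3 -m jog '[[[15,0.13,-0.7,0,-0.8],[15,0.13,-0.7,0,-0.8],[15,0.13,-0.7,0,-0.8],[15,0.13,-0.7,0,-0.8],[15,0.13,-0.7,0,-0.8],[15,0.13,-0.7,0,-0.8],[15,0.13,-0.7,0,-0.8],[15,0.13,-0.7,0,-0.8],[15,0.13,-0.7,0,-0.8],[15,0.18,-0.83,0,-0.65],[15,0,0,0,0],[15,0,0,0,0]]]' 45
python3 - <<'E'
from h import *
a=cam("side"); t=cam("top"); st=ctrl.read_state(); print(st["position"],R.from_quat(st["tool_rot"]).as_matrix().round(4))
f=np.hstack([cv2.resize(a["frame"][230:380,330:450,::-1],(480,600),interpolation=cv2.INTER_CUBIC),cv2.resize(t["frame"][220:320,405:458,::-1],(318,600),interpolation=cv2.INTER_CUBIC)]); cv2.imwrite("pics/s3.png",f)
E
```

```text
time: 5.68
position: [0.5188, -0.1625, 0.2154]
tool_rot: [0.984, -0.179, -0.001, 0.0]
force: [-1.1, 0.8, -1.4]
opening: 0.0236
gripper_force: 45.0
[ 0.51899664 -0.15936584  0.21587957] [[ 9.378e-01 -3.472e-01 -2.400e-03]
 [-3.472e-01 -9.378e-01  1.200e-03]
 [-2.600e-03 -3.000e-04 -1.000e+00]]
```

View pics/s3.png

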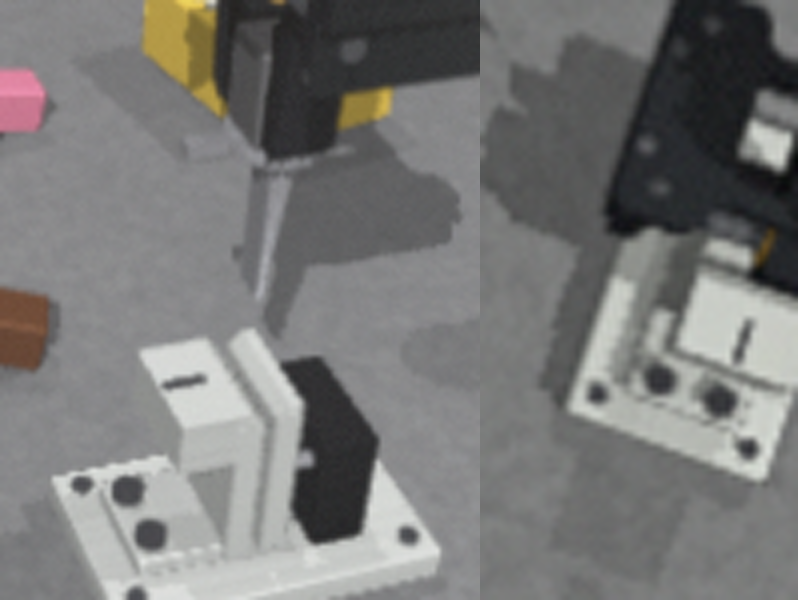

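The side crop shows the blade tip (near corner) at full-frame pixel (395.2,305.8), just above and about in line with the gap. The ridge mark is at (376,325).

```bash
python3 - <<'E'
from h import *
s=cam("side"); st=ctrl.read_state(); T=st["position"]; print(T,st["force"])
np.save("ref.npy",s["frame"])
th=np.radians(-20.4); u=np.array([np.cos(th),np.sin(th),0]); v=np.array([-u[1],u[0],0])
mark=np.array([.4987,-.153,.087]); e=np.array([375.55,325.09])-proj(s,mark)[0]; print("mark px err",e)
for dx in(0,.003,.006):
    A=T+u*dx+[0,0,-.0296]
    print(dx,[ (proj(s,A+u*a+v*b+[0,0,c])[0]+e).round(2).tolist() for a,b,c in((-.0025,-.007,-.06),(-.0035,-.007,-.06),(-.0035,.007,-.06),(-.032,0,.0025),(0.006,-.007,0))])
F=mark+u*.0225; F[2]=.085
for a in(0,.0035,.0045,.006,.016): print(a,[(proj(s,F+u*a+v*b+[0,0,0])[0]+e).round(2).tolist() for b in(-.022,.022)])
g=cv2.cvtColor(s["frame"],cv2.COLOR_RGB2GRAY).astype(int); np.set_printoptions(linewidth=220)
print(g[292:310,386:404]); print(g[325,:][380:412]); print(g[340,:][380:412]);print(g[355,:][380:412]);
print(g[258:275,372:384])
E
```

```text
[ 0.51921379 -0.15891484  0.21619957] [-0.20638433  0.4542739  -1.18223871]
mark px err [ 1.08050804 -0.8758679 ]
0 [[391.67, 303.16], [391.0, 303.28], [386.98, 297.37], [372.98, 265.77], [401.59, 265.95]]
0.003 [[393.66, 302.8], [392.99, 302.92], [388.94, 297.02], [375.11, 265.44], [403.66, 265.62]]
0.006 [[395.64, 302.43], [394.98, 302.55], [390.9, 296.67], [377.24, 265.11], [405.72, 265.29]]
0 [[396.2, 333.24], [383.97, 314.01]]
0.0035 [[398.49, 332.78], [386.14, 313.6]]
0.0045 [[399.14, 332.65], [386.76, 313.48]]
0.006 [[400.11, 332.45], [387.69, 313.31]]
0.016 [[406.57, 331.14], [393.86, 312.15]]
[[121 106 100 107 106 107 108 126 158 155 119 100  97  97  96  96  99  98]
 [132 122 116 109 109 106 108 133 172 152 114  99  97  98  96  97  95  97]
 [136 133 127 112 108 106 112 139 180 159 124 112  96  95  98  98  95  96]
 [135 134 124 108 107 108 114 147 174 152 128 110  98  97  98  98  98  97]
 [131 130 118 108 108 109 119 156 180 149 127  99  96  96  98  99  98  99]
 [129 131 118 111 110 109 123 168 184 145 126 100  95  98  97  99  97  99]
 [132 132 127 117 109 108 128 177 164 138
[... 1417 characters left out ...]
126 127 126 126 125 124 123 122 121]
 [123 125 130 133 134 130 131 128 130 130 131 128]
 [124 123 132 140 142 135 131 134 132 133 132 132]
 [124 120 121 133 137 136 137 139 135 136 136 134]
 [123 116 114 123 133 136 136 136 138 134 135 136]
 [121 118 111 123 134 138 134 137 136 136 135 132]
 [123 121 119 124 134 133 132 130 131 128 129 129]
 [130 124 118 125 127 124 123 122 120 123 126 125]
 [134 128 120 121 121 120 121 120 120 120 123 124]
 [135 136 129 125 123 126 128 126 127 126 127 130]
 [138 136 132 131 129 133 132 133 133 135 134 135]
 [136 133 133 130 130 132 134 134 136 135 135 135]
 [136 134 134 130 134 134 136 136 137 135 135 135]
 [132 134 135 135 137 138 136 139 135 135 135 135]]
```

```bash
python3 - <<'E'
from h import *
s=cam("side")
th=np.radians(-20.4); u=np.array([np.cos(th),np.sin(th),0]); v=np.array([-u[1],u[0],0])
mark=np.array([.4987,-.153,.087]); e=np.array([375.55,325.09])-proj(s,mark)[0]
F=mark+u*.0225
gs=cv2.cvtColor(s["frame"],cv2.COLOR_RGB2GRAY).astype(float)
Z=np.arange(.02,.085,.0005)
def edge(row,pred,w,lo):  # subpixel crossings
    r=gs[row]; return r
out=[]
for row in range(344,372,2):
    def at(a):
        p=proj(s,np.array([F*[1,1,0]+u*a-v*.022+[0,0,z] for z in Z]))+e
        o=np.argsort(p[:,1]); return np.interp(row,p[o,1],p[o,0])
    x=np.arange(386,408,.05); y=np.interp(x,np.arange(640),gs[row])
    k=(x>392)&(x<398); i=x[k][np.argmin(y[k])]; 
    L=x[(x<i)&(y>163)].max(); Rr=x[(x>i)&(y>163)].min(); B=x[(x>i+2)&(y<115)].min()
    pr=[at(a) for a in(0,.01,.0145)]; sc=(pr[1]-pr[0])/10
    out.append([(L-pr[0])/sc,(Rr-pr[0])/sc,(B-pr[0])/sc])
    print(row,L.round(2),Rr.round(2),B.round(2),np.round(pr,2),np.round(out[-1],2))
print(np.median(out,0))
E
```

```text
344 394.7 397.55 407.55 [394.83 401.04 403.81] [-0.2   4.39 20.49]
346 394.45 397.15 406.6 [394.57 400.76 403.52] [-0.19  4.17 19.43]
348 393.95 397.0 403.25 [394.31 400.48 403.23] [-0.58  4.36 14.49]
350 394.1 396.75 403.1 [394.05 400.2  402.95] [ 0.08  4.39 14.71]
352 393.6 396.55 402.7 [393.79 399.93 402.66] [-0.32  4.5  14.53]
354 393.25 396.1 402.5 [393.53 399.65 402.37] [-0.47  4.2  14.67]
356 392.85 395.9 402.15 [393.27 399.37 402.08] [-0.7   4.31 14.57]
358 393.0 395.75 402.65 [393.01 399.09 401.79] [-0.02  4.5  15.87]
360 392.6 395.45 404.0 [392.75 398.81 401.5 ] [-0.25  4.45 18.58]
362 392.45 395.2 405.2 [392.49 398.53 401.21] [-0.07  4.49 21.06]
364 392.35 394.85 406.2 [392.23 398.24 400.92] [ 0.2   4.35 23.23]Traceback (most recent call last):
  File "<stdin>", line 17, in <module>
    return umr_minimum(a, axis, None, out, keepdims, initial, where)
ValueError: zero-size array to reduction operation minimum which has no identity
```

```bash
python3 -m jog '[[[15,0.06,-0.06,0,0],[15,0,0,0,0],[15,0,0,-0.25,0],[15,0,0,-0.25,0],[15,0,0,-0.2,0],[15,0,0,-0.2,0],[15,0,0,-0.1,0],[15,0,0,-0.1,0],[15,0,0,-0.1,0],[15,0,0,-0.1,0],[15,0,0,-0.1,0],[15,0,0,-0.06,0]]]' 45
python3 - <<'E'
from h import *
s=cam("side"); st=ctrl.read_state(); print(st["time"],st["position"],st["force"],st["torque"],R.from_quat(st["tool_rot"]).as_matrix()[:2,0])
cv2.imwrite("pics/s4.png",cv2.resize(s["frame"][260:380,335:455,::-1],(600,600),interpolation=cv2.INTER_CUBIC))
E
```

```text
time: 6.88
position: [0.522, -0.1629, 0.1583]
tool_rot: [0.984, -0.177, -0.0, -0.0]
force: [0.1, -0.2, -1.2]
opening: 0.0236
gripper_force: 45.0
6.9333 [ 0.52182469 -0.16284681  0.15802165] [ 0.4400253   1.14171305 -1.90083861] [ 0.08347686  0.00950068 -0.01425721] [ 0.93725258 -0.34865026]
```

View pics/s4.png

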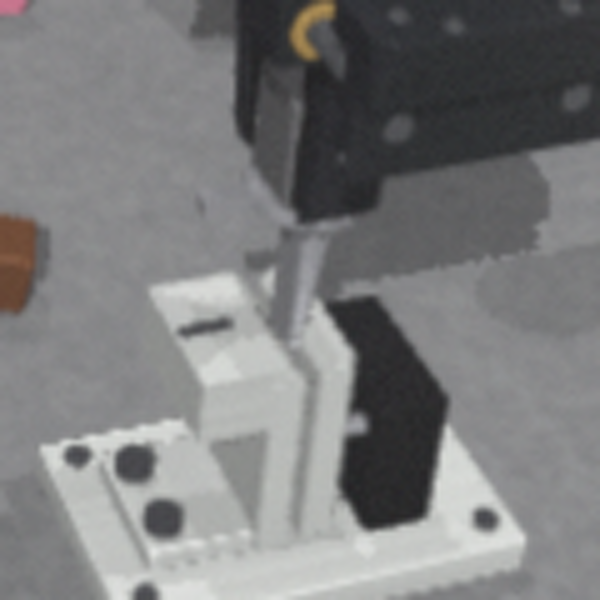

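The blade, at crop (290,290), is in the gap between the plates and the forces are near zero. Now I'll bring its flat face onto the stop.

```bash
python3 -m jog '[[[15,-0.02,0.02,0,0],[15,-0.02,0.02,0,0],[15,0,0,0,0],[15,0,0,0,0],[15,0,0,0,0]]]' 45
cat > q.py <<'E'
from h import *
st=ctrl.read_state(); d=[ctrl.read_state()]
th=np.radians(-20.4); u=np.array([np.cos(th),np.sin(th),0]); v=np.array([-u[1],u[0],0])
T=st["position"]; P0=np.array([.51921,-.15891,.0])
print("t",st["time"],"T",T.round(4),"u,v mm rel",((T-P0)@u*1e3).round(2),((T-P0)@v*1e3).round(2),"Fu,Fv,Fz",(st["force"]@u).round(2),(st["force"]@v).round(2),st["force"][2].round(2),"Mv",(st["torque"]@v).round(3),"depth",round((.08-(T[2]-.0896))*1e3,1))
s=cam("side"); g=cv2.cvtColor(s["frame"],cv2.COLOR_RGB2GRAY).astype(float); r=cv2.cvtColor(np.load("ref.npy"),cv2.COLOR_RGB2GRAY).astype(float)
def ed(g,row,what):
    x=np.arange(386,408,.02); y=np.interp(x,np.arange(640),g[row]); k=(x>391)&(x<398); i=x[k][np.argmin(y[k])]
    return [x[(x<i)&(y>163)].max(),x[(x>i)&(y>163)].min(),x[(x>i+2)&(y<115)].min()]
o=np.array([np.subtract(ed(g,q,0),ed(r,q,0)) for q in range(346,358)]); print("edge shift mm: stop, plate face, plate back",(np.median(o,0)/.615).round(2),(o.mean(0)/.615).round(2))
print("noise",np.abs(g[400:470,400:]-r[400:470,400:]).mean().round(2))
E
python3 q.py
```

```text
time: 7.35
position: [0.5212, -0.1616, 0.1592]
tool_rot: [0.984, -0.177, 0.001, 0.0]
force: [2.2, -0.3, -1.7]
opening: 0.0234
gripper_force: 45.0
t 7.35 T [ 0.5212 -0.1616  0.1592] u,v mm rel 2.8 -1.8 Fu,Fv,Fz 2.19 0.49 -1.7 Mv -0.688 depth 10.4
edge shift mm: stop, plate face, plate back [-0.05  0.02 -0.03] [-0.06  0.03 -0.03]
noise 1.45
```

```bash
python3 -m jog '[[[15,0,0,0,0],[15,0,0,0,0],[15,0,0,0,0]]]' 45 >/dev/null; python3 q.py; python3 -m jog '[[[15,-0.01,0.004,0,0],[15,0,0,0,0],[15,0,0,0,0],[15,0,0,0,0]]]' 45 >/dev/null; python3 q.py
```

```text
t 7.65 T [ 0.5212 -0.1615  0.1591] u,v mm rel 2.72 -1.74 Fu,Fv,Fz 2.93 -0.59 0.72 Mv -0.864 depth 10.5
edge shift mm: stop, plate face, plate back [-0.08  0.13 -0.03] [-0.07  0.1  -0.05]
noise 1.45
t 8.0333 T [ 0.5208 -0.1614  0.1591] u,v mm rel 2.39 -1.79 Fu,Fv,Fz 4.35 -0.02 2.11 Mv -1.414 depth 10.5
edge shift mm: stop, plate face, plate back [-0.05  0.08 -0.03] [-0.06  0.07 -0.04]
noise 1.45
```

```bash
python3 -m jog '[[[15,0.01,-0.004,0,0],[15,0,0,-0.08,0],[15,0,0,-0.08,0],[15,0,0,-0.08,0],[15,0,0,0,0],[15,0,0,0,0],[15,0,0,0,0]]]' 45 >/dev/null; python3 q.py;  python3 -m jog '[[[15,0,0,-0.05,0],[15,0,0,-0.05,0],[15,0,0,-0.05,0],[15,0,0,-0.05,0],[15,0,0,0,0],[15,0,0,0,0],[15,0,0,0,0]]]' 45 >/dev/null; python3 q.py
```

```text
t 8.6667 T [ 0.5209 -0.1613  0.1485] u,v mm rel 2.43 -1.66 Fu,Fv,Fz 8.01 -0.19 -2.92 Mv -1.833 depth 21.1
edge shift mm: stop, plate face, plate back [-0.03  0.1   0.02] [-0.05  0.12  0.02]
noise 1.47
t 9.3 T [ 0.5212 -0.1613  0.1411] u,v mm rel 2.67 -1.56 Fu,Fv,Fz 6.15 0.64 2.67 Mv -1.56 depth 28.5
edge shift mm: stop, plate face, plate back [0.   0.91 0.72] [-0.02  0.91  0.72]
noise 1.52
```

```bash
python3 -m jog '[[[15,0.012,-0.004,0,0],[15,0.012,-0.004,0,0],[15,0,0,-0.05,0],[15,0,0,-0.05,0],[15,0,0,-0.05,0],[15,0,0,0,0],[15,0,0,0,0],[15,0,0,0,0],[15,0,0,0,0]]]' 45 >/dev/null; python3 q.py
```

```text
t 10.1 T [ 0.5214 -0.1615  0.1351] u,v mm rel 2.94 -1.64 Fu,Fv,Fz 3.64 0.31 4.45 Mv -0.972 depth 34.5
edge shift mm: stop, plate face, plate back [-0.08  1.56  1.45] [-0.07  1.56  1.27]
noise 1.59
```

```bash
python3 -m jog '[[[15,0.01,-0.004,0,0],[15,0,0,-0.04,0],[15,0,0,-0.04,0],[15,0,0,0,0],[15,0,0,0,0],[15,0,0,0,0],[15,0,0,0,0]]]' 45 >/dev/null; python3 q.py; python3 - <<'E'
from h import *
s=cam("side");t=cam("top")
cv2.imwrite("pics/s5.png",cv2.resize(s["frame"][260:380,335:455,::-1],(600,600),interpolation=cv2.INTER_CUBIC))
E
```

```text
t 10.7333 T [ 0.5215 -0.1616  0.132 ] u,v mm rel 3.12 -1.71 Fu,Fv,Fz 2.98 0.01 7.25 Mv -0.634 depth 37.6
edge shift mm: stop, plate face, plate back [0.   1.9  1.74] [-0.01  1.9   1.58]
noise 1.64
```

View pics/s5.png

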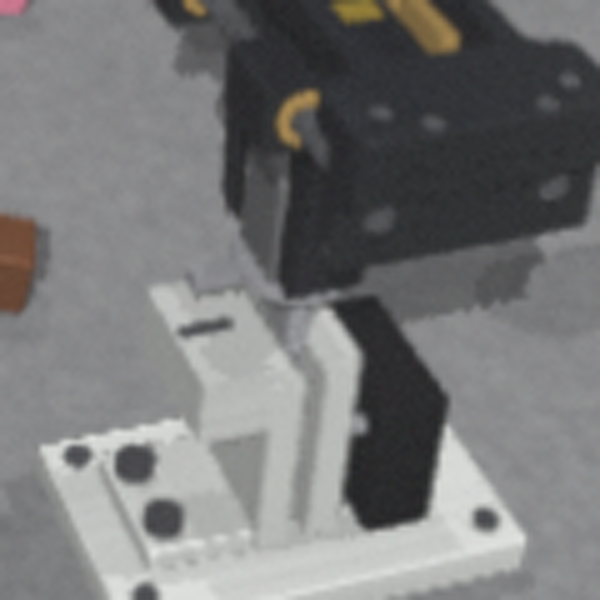

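The gauge is upright with its tab at crop (205,278), directly over the mark at (205,327). The plate is pushed back about 1.9 mm, the fingers are clear of the clamp, and the push is about 8 N. One small final nudge, then I'll hand in.

```bash
python3 -m jog '[[[15,0,0,-0.015,0],[15,0,0,0,0],[15,0,0,0,0],[15,0,0,0,0],[15,0,0,0,0],[15,0,0,0,0]]]' 45 && python3 q.py && python3 -c "
from plant import ctrl; print(ctrl.hand_in())"
```

```text
time: 11.38
position: [0.5215, -0.1616, 0.1316]
tool_rot: [0.984, -0.177, -0.0, -0.0]
force: [1.8, -0.2, 8.7]
opening: 0.0234
gripper_force: 45.0
t 11.3833 T [ 0.5215 -0.1616  0.1316] u,v mm rel 3.12 -1.76 Fu,Fv,Fz 1.79 0.49 8.68 Mv -0.417 depth 38.0
edge shift mm: stop, plate face, plate back [-0.07  1.92  1.87] [-0.04  1.97  1.65]
noise 1.64
the job is handed in; nothing more can be done
None
```

I handed the job in at 11.4 s: the gauge is still gripped upright in the gap with its tab over the ridge mark, the sprung plate is pushed back about 1.9 mm as measured in the side camera, and no verdict came back.

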